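# Open the stuck mustard jar and fit its serving lid

## Robot

A 6-joint arm with a two-finger parallel gripper is mounted at the origin on the work surface. World frame = base frame: x ahead of the robot, y to its left, z up, the work surface at z = 0. Lengths are in m, angles in degrees, forces in N, time in s.
With the tool pointing down it reaches from about 0.4 to 0.825 m from the base axis. Payload 7 kg.
Tool frame: the origin (TCP) lies between the finger pads; the fingertips stand 22 mm ahead of it and the grasp point (between the pads) lies 3 mm ahead of it; z points along the fingers, y is the direction in which the jaws open and shut (so a half turn about z gives the same grasp; the last joint's range is limited). The gripper opens to 88 mm and grips with 3 to 60 N. Pads are 19 mm wide; open, the fingers measure 130 mm over their backs; the gripper's body (78 mm by 193 mm) begins 47 mm behind the grasp point.
Start: joints at [80.334, 20.546, 0.682, 0, -70.136, -16.507], TCP at [0.298, 0.606, 0.218] pointing down, gripper open.
Joint ranges: [-176.03, 176.03], [-82.01, 121.73], [-58.28, 71.71], [-173.87, 95.51], [-174.79, -0.11], [-173.66, 173.66]. Speed limits (degrees/s): [136.94, 136.94, 172.46, 180, 180, 180].

## Interface

Orientations are given as [roll, pitch, yaw] about the fixed x, y, z axes, in that order (R = Rz(yaw) Ry(pitch) Rx(roll)).
In Python, from plant import telemetry, cams, r gives the robot as it stands.
- The arm moves only by the tool carry_out, never from a script. Its argument "commands" is one flat list of numbers, 5 for each row, row after row: the shift along the world's x, y, z as a fraction of full scale, then the turn about the world's z as a fraction of full scale, then the gripper's target within -1 to 1 (shut at 1, half-way at 0, fully open at -1). In form: [x, y, z, turn, claw, x, y, z, turn, claw, ...]. A call has 1 to 8 rows; each row shifts and turns the commanded pose from where the row before left it; what a row does not reach is not made up. Full scale, the value 1, is 0.04 m for a shift and 4 degrees for a turn. A row lasts 1/10 s, in which the tool goes at most 50 mm and 8.59 degrees, less where a joint would pass 70% of its speed; a pose out of reach is approached as far as the arm can. A call with a number of a shift or a turn outside -1 to 1 is refused whole. A call with a gripper value outside its range is refused whole. The fingers move at their own pace and stop on an object; "grip_force" is the grip in N (left out, the last holds). Time passes only in rows, so rows that do not move let the fingers close. It gives the time, the measured TCP pose, the force and the opening at its end, in the units of the state.
- telemetry.get_state(): the state, without advancing time (a new reading comes with each control period).
- cams.capture(name): name is "scene" or "top"; returns a dict with "frame" (480x640x3 uint8, red, green, blue), "camera_matrix" (3x3 intrinsics, pixels), "camera_from_world" (4x4, takes a point from world to camera coordinates). Camera axes: x right, y down, z forward; pixel columns grow to the right and rows downward; lengths in m; the calibration is good to about 2 mm. A picture is of the moment at which its call begins. There is no depth.
- r.close_job(): hands the job in, once; it reports no verdict.
The state is a dict: "time_s": time; "joints": joint angles; "qd": joint speeds; "joint_torque": joint torques, N m; "tcp_pos": TCP position; "eef_rot": TCP orientation; "contact_force": force on the tool from outside, world axes, zero at the start; "moment": the same for the moment, N m; "gripper_width": finger opening in m.
Only numpy, scipy, OpenCV 4.12 (cv2) and the standard library are available. Lean on these libraries where they do the work, as an engineer would, in place of code of your own. Each camera call takes 0.05 s, during which the arm holds its last target. There are 200 camera calls.

## Task

Open the clamped mustard jar on the sausage stall: its red cap is stuck, so break it loose with a short hard anticlockwise twist, spin it on until it comes free, lift it off and set it down (do not drop it) flat in the white tray, right way up. Then put the one serving lid that fits the jar's mouth on the jar, fully down, and let go; leave the other two lids, the sauce bottle and the salt shaker where they are.

Things in the scene. Friction and masses are not known exactly. Their poses are not given: they have to be found in the camera images.
- mustard_jar: Cream stoneware jar with a blue band, 92 mm in diameter, fixed in a round wooden holder (124 mm in diameter); it neither moves nor turns. Origin: on its axis at table height, z up. The sloping shoulder ends 96 mm above the table; the neck above is 47 mm in diameter. x axis: the direction of the cap's stripe while shut.
- jar_rim (a point): Centre of the jar's open mouth, in the plane of its rim, 128 mm above the table. The mouth is a round hole 37 mm in diameter, 31 mm deep. Two inner lugs keep the cap on until it has turned about 60 degrees anticlockwise seen from above; between 65 and 150 degrees from shut it lifts straight off (75 is a good aim).
- cap: Red ribbed cap, 62 mm in diameter, 26 mm tall, 60 g, cream stripe on top along its +x. Origin: centre of its underside, z up; shut, it is 105 mm above the table (cap top 131 mm). Stuck: takes about 0.6 N m (0.5 to 0.75) anticlockwise from above over the first 15 degrees, then turns freely with 1 mm of play; a firm grip (about 40 N) does not slip. Clockwise it meets a stop.
- tray: White low tray, fixed, 180 mm along its x by 150 mm along its y outside, walls 4 mm thick and 16 mm tall, inner floor 4 mm above the table. Origin: centre of its underside, at table height.
- lid_board: Wooden board, fixed, 280 mm along its x by 90 mm, 12 mm thick, on which the three lids stand in a row along its x, 85 mm apart, in any order. Origin: centre of its underside, at table height. The board and the tray may be on either side of the jar.
- lid_small: Smallest serving lid: steel disc 48 mm in diameter, cork plug 22 mm in diameter below it. Too loose for the jar. Otherwise as lid_medium.
- lid_medium: Middle serving lid, the one that fits: cork plug 32.6 mm in diameter, 14 mm tall; above it a steel disc 58 mm in diameter, 5 mm thick; then a round wooden knob 26 mm in diameter from 25 to 47 mm above the origin. 80 g. Origin: centre of the plug's underside, z up; on the board 12 mm above the table; fitted, 14 mm below point jar_rim, disc on rim.
- lid_large: Largest serving lid: steel disc 70 mm in diameter, cork plug 47 mm in diameter below it. Too big for the jar's mouth. Otherwise as lid_medium.
- sauce_bottle: Yellow sauce bottle with red cap, 54 mm in diameter, 150 mm tall, loose, a bystander. Origin: centre of its underside.
- salt_shaker: Steel salt shaker, 48 mm in diameter, 82 mm tall, loose, a bystander. Origin: centre of its underside.
There are look-alikes about, which are no part of the job. Leave any green or purple look-alike of the lid_medium alone.

How it is judged:
By the outcome, as a careful person would: the job done as asked, in the order asked, and still so for the second after the job is handed in, with the robot touching nothing.
It also fails if it takes over 64 s, if anything falls off the work surface, if the arm or the gripper's body presses on something with over 40 N, if the wrist force passes 120 N, or if a joint passes its speed limit or range.

## Working session

There is one attempt and no reset: what is moved stays moved. The work goes in short steps, Python scripts to look and compute and a tool call to move; the robot and the scene stay as the last step left them, time stands still between calls to the robot, and variables do not carry over. Pictures are saved under pics/ and viewed, about 8 in all and at most 12, crops included, and the job is handed in when it is done.

Besides the shell and the picture viewer there is one more tool, called after "Call:" by a JSON object that holds its "op" and its "data". carry_out: Moves the arm, as the interface text tells. Shift numbers are shares of 0.04 m and turn numbers shares of 4 degrees, none past 1 either way. Its arguments: {"type":"object","properties":{"commands":{"type":"array"},"grip_force":{"type":"number"}},"required":["commands"]}

```bash
mkdir -p pics
cat > h.py <<'E'
import numpy as np, cv2
from plant import telemetry, cams, r
def cap(name, fn=None):
    c=cams.capture(name)
    if fn: cv2.imwrite('pics/'+fn, cv2.cvtColor(c['frame'],cv2.COLOR_RGB2BGR))
    return c
def ray(c,u,v,z):
    K=c['camera_matrix'];T=c['camera_from_world'];R=T[:3,:3];t=T[:3,3]
    o=-R.T@t; d=R.T@np.linalg.solve(K,[u,v,1.]); s=(z-o[2])/d[2]; return o+s*d
def proj(c,p):
    T=c['camera_from_world']; q=c['camera_matrix']@(T[:3,:3]@np.array(p)+T[:3,3]); return q[:2]/q[2]
E
python3 - <<'E'
from h import *
import pickle
for n in('scene','top'):
    c=cap(n,n+'0.png'); pickle.dump(c,open(n+'0.pkl','wb'))
    T=c['camera_from_world']; print(n,-T[:3,:3].T@T[:3,3], c['camera_matrix'][0,0])
print(telemetry.get_state())
E
```

```text
scene [ 1.36344452 -0.04917867  0.69377014] 498.72910370422125
top [ 0.3327157  -0.02483932  1.051343  ] 440.6690022324009
{'time_s': 0.1, 'joints': array([ 8.03334389e+01,  2.05880397e+01,  6.41737225e-01, -1.69857254e-02,
       -7.01370231e+01, -1.65045420e+01]), 'qd': array([-0.03994587, -0.01120998,  0.1905585 ,  0.07750755,  0.06037316,
        0.04685644]), 'joint_torque': array([-1.61674579e-03, -5.84163022e+01,  2.93753564e+01,  7.01573387e+00,
        1.01985087e-02, -5.76205434e-05]), 'tcp_pos': array([0.29757055, 0.60538843, 0.21753138]), 'eef_rot': array([ 1.79915571e+02, -8.36339500e-03, -2.61768798e+01]), 'contact_force': array([ 0.9620613 , -0.41597176, -0.10128558]), 'moment': array([ 0.02395922,  0.04506397, -0.00422868]), 'gripper_width': 0.0878300522615302}
```

View pics/top0.png

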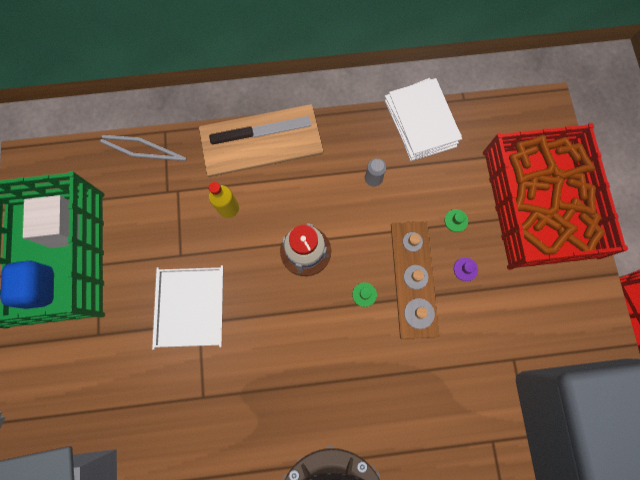

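View pics/scene0.png

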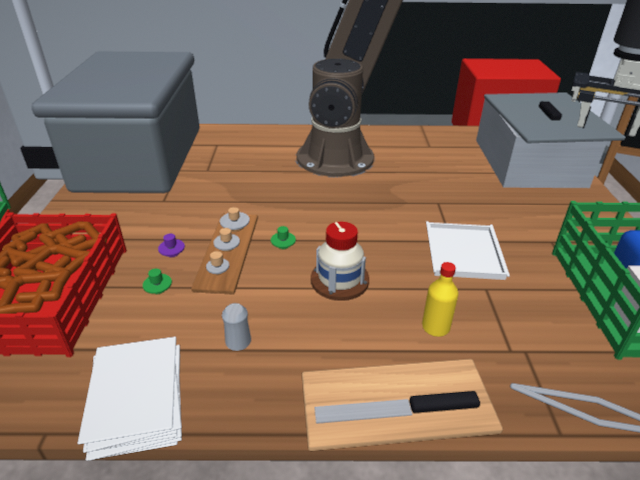

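The top view shows the cap at (303,238), the tray at (189,308), and the lids on the board at (413,241), (416,277) and (420,313). Things that could be taken for lid_medium:
- small steel lid at (413,241)
- middle steel lid at (416,277)
- large steel lid at (420,313)
- green look-alikes at (365,294) and (457,220)
- purple look-alike at (466,269)

I choose (416,277), the middle-sized steel disc, and will check it by measuring diameters.

Run:
```python
from h import *
import pickle
ct=pickle.load(open('top0.pkl','rb'));cs=pickle.load(open('scene0.pkl','rb'))
f=ct['frame'];hsv=cv2.cvtColor(f,cv2.COLOR_RGB2HSV)
def blobs(m,box,amin=20):
    x0,y0,x1,y1=box; mm=np.zeros_like(m);mm[y0:y1,x0:x1]=m[y0:y1,x0:x1]
    n,l,s,ce=cv2.connectedComponentsWithStats(mm.astype(np.uint8))
    return [(ce[i],s[i]) for i in range(1,n) if s[i][4]>=amin], mm
H,S,V=[hsv[...,i].astype(int) for i in range(3)]
# cap top : print region
red=((H<6)|(H>174))&(S>150)&(V>90)
b,m=blobs(red,(275,215,335,275)); print('cap',b)
cnt=max(cv2.findContours(m.astype(np.uint8),0,2)[0],key=cv2.contourArea); print(cv2.minEnclosingCircle(cnt))
# discs
grey=(S<60)&(V>90)
b,m=blobs(grey,(395,225,445,335))
for ce,s in b:print('disc',ce,s)
for cnt in cv2.findContours(m.astype(np.uint8),0,2)[0]:
    if len(cnt)<10: continue
    hull=cv2.convexHull(cnt)
    e=cv2.fitEllipse(hull); P=ray(ct,*e[0],0.031); z=np.linalg.norm(ct['camera_from_world'][:3,:3]@P+ct['camera_from_world'][:3,3])
    print(e,P,'diam mm',[a*z/440.67*1000 for a in e[1]])
white=(S<40)&(V>190)
b,m=blobs(white,(140,255,235,360))
cnt=max(cv2.findContours(m.astype(np.uint8),0,2)[0],key=cv2.contourArea); q=cv2.minAreaRect(cnt); print('tray',q,[ray(ct,*p,0.016)[:2].round(3) for p in cv2.boxPoints(q)],ray(ct,*q[0],.016))
k=6
a=cv2.resize(f[220:280,270:336],None,fx=k,fy=k,interpolation=2);d=cv2.resize(f[220:340,350:480],None,fx=3,fy=3,interpolation=2)
d=d[:360];a=a[:360]
cv2.imwrite('pics/c1.png',cv2.cvtColor(np.hstack([a,d]),cv2.COLOR_RGB2BGR))
# scene cap
hs=cv2.cvtColor(cs['frame'],cv2.COLOR_RGB2HSV).astype(int)
red=((hs[...,0]<6)|(hs[...,0]>174))&(hs[...,1]>150)&(hs[...,2]>90)
b,m=blobs(red,(320,215,365,255));print('scene cap',b)
```

```text
cap [(array([302.58732877, 238.57363014]), array([289, 225,  29,  29, 584], dtype=int32))]
((302.8257141113281, 238.89627075195312), 14.413376808166504)
disc [411.11052632 242.57368421] [403 232  20  20 190]
disc [414.94602273 277.0625    ] [404 265  24  24 352]
disc [418.60761589 313.48178808] [404 298  31  31 604]
((418.9551696777344, 313.2568664550781), (29.45232582092285, 30.988567352294922), 143.22364807128906) [ 0.3841171  -0.24876109  0.031     ] diam mm [np.float64(69.9023102978355), np.float64(73.54843430418154)]
((415.5415954589844, 276.65423583984375), (23.569456100463867, 24.594820022583008), 130.18753051757812) [ 0.46888744 -0.25467885  0.031     ] diam mm [np.float64(56.413103837931565), np.float64(58.86729544776839)]
((412.2677001953125, 241.3871307373047), (19.042497634887695, 19.822404861450195), 120.2136001586914) [ 0.55364397 -0.26063176  0.031     ] diam mm [np.float64(46.24974477669005), np.float64(48.143955865466936)]
tray ((187.19802856445312, 307.00372314453125), (68.83679962158203, 83.30592346191406), 1.080924153327942) [array([0.378, 0.368]), array([0.572, 0.358]), array([0.549, 0.196]), array([0.357, 0.211])] [0.4617521  0.28336199 0.016     ]
scene cap [(array([341.04637681, 235.67971014]), array([326, 222,  32,  28, 690], dtype=int32))]
```

View pics/c1.png

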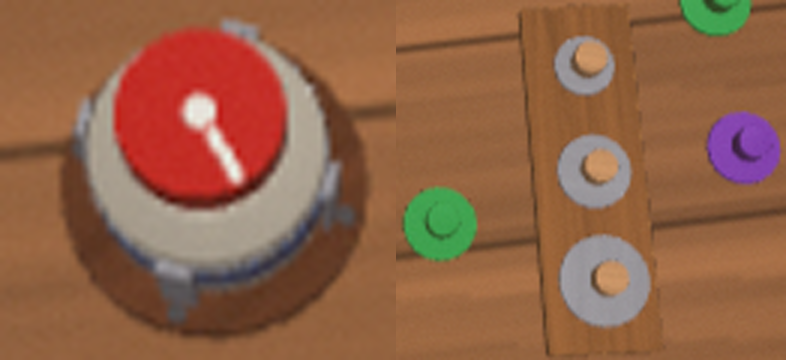

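The crop shows the red cap with its cream stripe. The disc diameters come out at 48, 58 and 72 mm from far to near, so the middle lid at (0.469,-0.255) is lid_medium. Next I refine the cap centre in two views.

Run:
```python
from h import *
import pickle
ct=pickle.load(open('top0.pkl','rb'));cs=pickle.load(open('scene0.pkl','rb'))
def top(c,box,lo,z):
    x0,y0,x1,y1=box; k=6
    f=cv2.resize(c['frame'][y0:y1,x0:x1],None,fx=k,fy=k,interpolation=cv2.INTER_CUBIC).astype(int)
    R,G,B=f[...,0],f[...,1],f[...,2]
    m=((R>lo)&(G<90)&(B<90)).astype(np.uint8)
    n,l,s,ce=cv2.connectedComponentsWithStats(m); i=1+np.argmax(s[1:,4])
    m=(l==i).astype(np.uint8)
    h=cv2.convexHull(cv2.findContours(m,0,2)[0][0]); e=cv2.fitEllipse(h)
    u=(e[0][0]+.5)/k-.5+x0; v=(e[0][1]+.5)/k-.5+y0
    print(lo,e[1],(round(u,2),round(v,2)),ray(c,u,v,z).round(4))
for lo in(140,170,185):top(ct,(280,215,330,265),lo,.131)
for lo in(120,140,160,180):top(cs,(318,212,368,250),lo,.131)
print(ct['frame'][225:258:2,296].tolist()); print(cs['frame'][220:252:2,334].tolist())
for nm,p in dict(bottle=(216,188),salt=(377,165)).items(): print(nm,ray(ct,*p,.15 if nm=='bottle' else .08).round(3))
# lid knob tops
f=ct['frame'];hsv=cv2.cvtColor(f,cv2.COLOR_RGB2HSV).astype(int)
print(f[274:280,417].tolist(), f[277,400:404].tolist())
R=f[...,0].astype(int)
m=((R>190)&(hsv[...,1]>60)&(hsv[...,1]<150)).astype(np.uint8); m[:, :405]=0;m[:,425:]=0;m[:265]=0;m[288:]=0
print(cv2.connectedComponentsWithStats(m)[2:])
```

```text
140 (171.60433959960938, 171.77255249023438) (302.67, 238.21) [ 0.5662 -0.0043  0.131 ]
170 (165.87521362304688, 170.47291564941406) (302.72, 238.08) [ 0.5664 -0.0044  0.131 ]
185 (160.3556365966797, 170.13864135742188) (302.75, 238.1) [ 0.5664 -0.0045  0.131 ]
120 (169.02182006835938, 297.7713317871094) (342.0, 235.66) [ 0.5862 -0.0027  0.131 ]
140 (118.25019073486328, 204.1788330078125) (340.54, 230.83) [ 0.5701 -0.005   0.131 ]
160 (109.76629638671875, 191.57791137695312) (341.38, 229.94) [ 0.5671 -0.0033  0.131 ]
180 (55.066253662109375, 73.43992614746094) (340.95, 227.16) [ 0.5576 -0.0038  0.131 ]
[[151, 96, 63], [187, 56, 43], [196, 47, 39], [194, 45, 37], [194, 45, 40], [194, 46, 38], [196, 47, 39], [197, 46, 41], [194, 44, 38], [195, 44, 38], [193, 45, 39], [196, 45, 40], [194, 45, 37], [130, 36, 29], [160, 144, 129], [168, 158, 143], [169, 158, 142]]
[[165, 116, 79], [180, 98, 76], [180, 31, 29], [180, 29, 28], [180, 29, 28], [180, 29, 28], [180, 30, 29], [179, 29, 28], [180, 30, 30], [157, 24, 24], [127, 19, 18], [122, 17, 15], [118, 17, 16], [119, 17, 17], [135, 59, 54], [219, 216, 200]]
bottle [0.694 0.17  0.15 ]
salt [ 0.736 -0.196  0.08 ]
[[201, 149, 103], [204, 151, 104], [203, 150, 103], [196, 145, 100], [189, 139, 96], [193, 144, 100]] [[153, 98, 57], [150, 97, 57], [146, 95, 55], [133, 99, 80]]
(array([[     0,      0,    640,    480, 307132],
       [   414,    271,     10,      9,     68]], dtype=int32), array([[319.47811039, 239.49222159],
       [418.36764706, 274.63235294]]))
```

Call:
{"op": "carry_out", "data": {"commands": [0.28,-0.634,0,-0.54,-1,0.28,-0.634,0,-0.54,-1,0.28,-0.634,0,-0.54,-1,0.28,-0.634,0,-0.54,-1,0.28,-0.634,0,-0.54,-1,0.28,-0.634,0,-0.54,-1,0.28,-0.634,0,-0.54,-1,0.28,-0.634,0,-0.54,-1], "grip_force": 45}}

```text
time_s: 0.9
tcp_pos: [0.3875, 0.4016, 0.2181]
eef_rot: [180.0, -0.0, -43.5]
contact_force: [0.3, -0.1, 0.4]
gripper_width: 0.0877
```

Call:
{"op": "carry_out", "data": {"commands": [0.28,-0.634,0,-0.54,-1,0.28,-0.634,0,-0.54,-1,0.28,-0.634,0,-0.54,-1,0.28,-0.634,0,-0.54,-1,0.28,-0.634,0,-0.54,-1,0.28,-0.634,0,-0.54,-1,0.28,-0.634,0,-0.54,-1,0.28,-0.634,0,-0.54,-1]}}

```text
time_s: 1.7
tcp_pos: [0.477, 0.1988, 0.2182]
eef_rot: [180.0, 0.0, -60.8]
contact_force: [1.2, 0.0, -1.1]
gripper_width: 0.0876
```

Call:
{"op": "carry_out", "data": {"commands": [0.28,-0.634,0,-0.54,-1,0.28,-0.634,0,-0.54,-1,0.28,-0.634,0,-0.54,-1,0.28,-0.634,0,-0.54,-1,0.28,-0.634,0,-0.54,-1,0.28,-0.634,0,-0.54,-1,0.28,-0.634,0,-0.54,-1,0.28,-0.634,0,-0.54,-1]}}

```text
time_s: 2.5
tcp_pos: [0.5666, -0.004, 0.218]
eef_rot: [180.0, 0.0, -78.1]
contact_force: [0.2, 0.8, -0.8]
gripper_width: 0.0878
```

Call:
{"op": "carry_out", "data": {"commands": [0,0,0,0,-1,0,0,0,0,-1]}}

```text
time_s: 2.7
tcp_pos: [0.5663, -0.0035, 0.2178]
eef_rot: [179.9, 0.0, -78.1]
contact_force: [0.6, -0.4, -0.8]
gripper_width: 0.0875
```

Call:
{"op": "carry_out", "data": {"commands": [0,0,-0.35,0,-1,0,0,-0.35,0,-1,0,0,-0.35,0,-1,0,0,-0.35,0,-1,0,0,-0.3,0,-1,0,0,-0.25,0,-1,0,0,-0.15,0,-1,0,0,-0.1,0,-1]}}

```text
time_s: 3.5
tcp_pos: [0.5665, -0.0027, 0.1299]
eef_rot: [180.0, -0.0, -78.0]
contact_force: [-1.3, 0.7, 0.7]
gripper_width: 0.0878
```

Call:
{"op": "carry_out", "data": {"commands": [0,0,0,0,1,0,0,0,0,1,0,0,0,0,1,0,0,0,0,1,0,0,0,0,1,0,0,0,0,1,0,0,0,0,1,0,0,0,0,1], "grip_force": 45}}

```text
time_s: 4.3
tcp_pos: [0.5665, -0.0029, 0.1304]
eef_rot: [-180.0, 0.0, -78.0]
contact_force: [0.1, -0.3, -0.4]
gripper_width: 0.0291
```

Run:
```python
from h import *
c=cap('scene');d=cap('top')
a=cv2.resize(c['frame'][150:310,260:420],None,fx=2.5,fy=2.5,interpolation=2)
b=cv2.resize(d['frame'][160:320,220:380],None,fx=2.5,fy=2.5,interpolation=2)
cv2.imwrite('pics/c2.png',cv2.cvtColor(np.hstack([a,b]),cv2.COLOR_RGB2BGR))
s=telemetry.get_state();print(s)
```

```text
{'time_s': 4.4, 'joints': array([ 1.94960325e+01,  1.46522981e+01, -2.00939400e+01,  1.07949795e-03,
       -5.52526135e+01, -7.51088262e+00]), 'qd': array([-0.00563085,  0.00972455, -0.03961964,  0.03290902,  0.03896654,
        0.00680705]), 'joint_torque': array([-2.55693820e-03, -4.64929962e+01,  2.56417912e+01,  6.11566409e+00,
        2.56082963e-02, -8.52405924e-05]), 'tcp_pos': array([ 0.56656597, -0.00288475,  0.13037166]), 'eef_rot': array([-1.79998745e+02, -7.29270723e-04, -7.80142349e+01]), 'contact_force': array([-0.07560156,  0.54979581, -0.12601499]), 'moment': array([ 0.04760116, -0.05707667,  0.002005  ]), 'gripper_width': 0.020922436465533028}
```

View pics/c2.png

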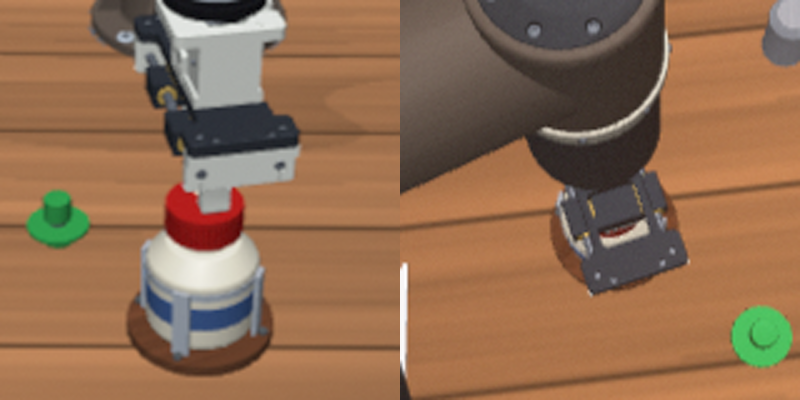

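Run:
```python
from h import *
c=cap('scene','s3.png');d=cap('top')
s=telemetry.get_state();print(s['tcp_pos'],s['gripper_width'],s['contact_force'])
y=np.radians(-78);yd=np.array([-np.sin(-y)*0+np.sin(y),-np.cos(y),0]) # tool y = Rz(yaw)*(0,-1,0)
p=s['tcp_pos'];w=s['gripper_width']/2
print(yd)
for z in(.108,.131,.155,.18):
  for sg in(-1,1):
    q=p+sg*w*yd;q[2]=z;print(z,sg,q.round(3),proj(c,q).round(1),proj(d,q).round(1))
a=cv2.resize(c['frame'][190:270,300:380],None,fx=5,fy=5,interpolation=2)
b=cv2.resize(d['frame'][210:290,265:345],None,fx=5,fy=5,interpolation=2)
cv2.imwrite('pics/c3.png',cv2.cvtColor(np.hstack([a,b]),cv2.COLOR_RGB2BGR))
```

```text
[ 0.5665028  -0.00287427  0.13033128] 0.013823199363430754 [ 0.01949923  0.08065012 -0.14715622]
[-0.9781476  -0.20791169  0.        ]
0.108 -1 [ 0.573 -0.001  0.108] [342.  241.3] [301.6 237.8]
0.108 1 [ 0.56  -0.004  0.108] [340.3 237.2] [303.5 243.5]
0.131 -1 [ 0.573 -0.001  0.131] [342.4 231.8] [301.  235.2]
0.131 1 [ 0.56  -0.004  0.131] [340.7 227.8] [303.  241.1]
0.155 -1 [ 0.573 -0.001  0.155] [342.9 221.6] [300.4 232.3]
0.155 1 [ 0.56  -0.004  0.155] [341.1 217.6] [302.4 238.4]
0.18 -1 [ 0.573 -0.001  0.18 ] [343.3 210.6] [299.8 229.2]
0.18 1 [ 0.56  -0.004  0.18 ] [341.6 206.7] [301.8 235.4]
```

View pics/c3.png

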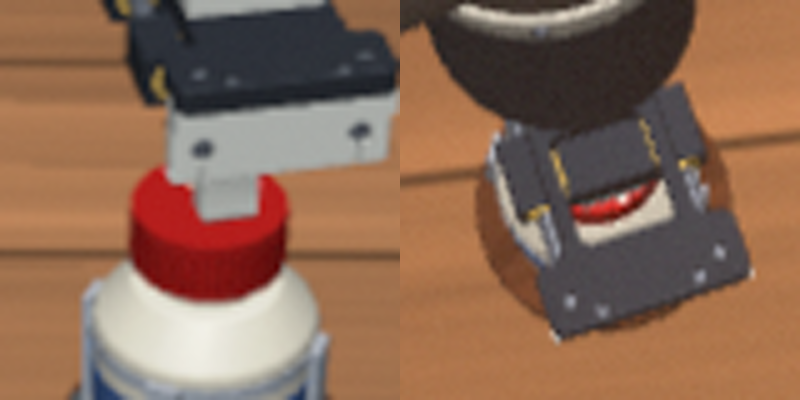

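The jaws closed to under 14 mm right over the cap with almost no force, so the fingertips sit higher than I assumed. I'll raise, open and measure the tips in free air.

Call:
{"op": "carry_out", "data": {"commands": [0,0,0.5,0,1,0,0,0.5,0,-1,0,0,0.5,0,-1,0,0,0.5,0,-1,0,0,0,0,-1,0,0,0,0,-1,0,0,0,0,-1,0,0,0,0,-1]}}

```text
time_s: 5.3
tcp_pos: [0.5661, -0.003, 0.2095]
eef_rot: [179.9, -0.0, -78.0]
contact_force: [-0.4, 0.2, -0.7]
gripper_width: 0.056
```

Run:
```python
from h import *
c=cap('scene','s4.png');d=cap('top')
s=telemetry.get_state();print(s['tcp_pos'],s['gripper_width'],s['contact_force'])
yd=np.array([-0.978,-.208,0]);p=s['tcp_pos'];w=s['gripper_width']/2
A=c['frame'].copy()
for dz in(0,-.022):
  for sg in(-1,1):
    q=p+sg*w*yd+[0,0,dz];print(dz,sg,q.round(3),proj(c,q).round(1),proj(d,q).round(1))
a=cv2.resize(A[130:290,250:410],None,fx=3.6,fy=3.6,interpolation=2)
cv2.imwrite('pics/c4.png',cv2.cvtColor(a,cv2.COLOR_RGB2BGR))
```

```text
[ 0.56623678 -0.00295871  0.20965123] 0.06359675749784859 [-0.88153409  0.54205431  0.6129211 ]
0 -1 [0.597 0.004 0.21 ] [347.2 204.2] [295.2 214. ]
0 1 [ 0.535 -0.01   0.21 ] [338.9 186.7] [305.  243.4]
-0.022 -1 [0.597 0.004 0.188] [346.7 214.3] [295.9 217.2]
-0.022 1 [ 0.535 -0.01   0.188] [338.6 196.5] [305.5 246. ]
```

View pics/c4.png

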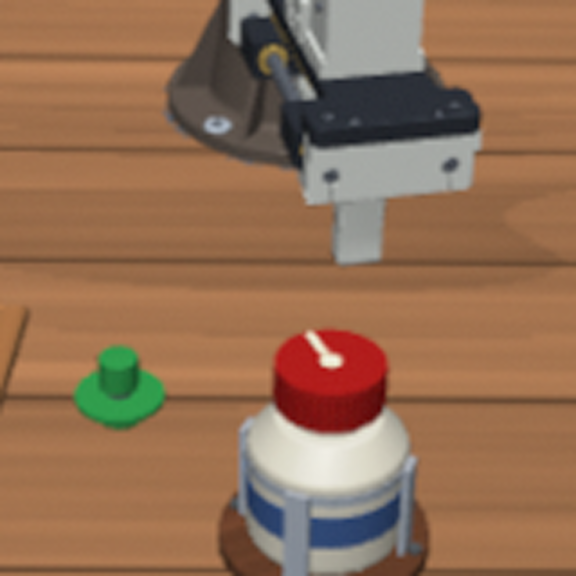

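The scene view puts the finger's bottom edge at (349,203), but telemetry predicts about row 220. The top view agrees in x and y, so the tips are about 39 mm higher than reported. I'll pin down the height with a gentle touch of the closed tips on the cap top.

Call:
{"op": "carry_out", "data": {"commands": [0,0,-0.45,0,1,0,0,-0.45,0,1,0,0,-0.45,0,1,0,0,-0.45,0,1,0,0,-0.35,0,1,0,0,0,0,1,0,0,0,0,1,0,0,0,0,1], "grip_force": 20}}

```text
time_s: 6.2
tcp_pos: [0.5664, -0.0029, 0.1241]
eef_rot: [180.0, 0.0, -78.0]
contact_force: [-0.4, -0.9, -0.8]
gripper_width: 0.0108
```

Call:
{"op": "carry_out", "data": {"commands": [0,0,-0.03,0,1,0,0,-0.03,0,1,0,0,-0.03,0,1]}}

```text
time_s: 6.5
tcp_pos: [0.5678, -0.0027, 0.123]
eef_rot: [-179.8, -0.0, -78.0]
contact_force: [-7.2, 2.7, 24.1]
gripper_width: 0.0008
```

Call:
{"op": "carry_out", "data": {"commands": [0,0,0.3,0,-1,0,0,0.45,0,-1,0,0,0,0,-1,0,0,0,0,-1,0,0,0,0,-1,0,0,0,0,-1,0,0,0,0,-1,0,0,0,0,-1]}}

```text
time_s: 7.3
tcp_pos: [0.5664, -0.0029, 0.1504]
eef_rot: [180.0, -0.0, -78.0]
contact_force: [-0.6, -0.1, -0.0]
gripper_width: 0.059
```

Call:
{"op": "carry_out", "data": {"commands": [0,0,0,0,-1,0,0,-0.25,0,-1,0,0,-0.25,0,-1,0,0,-0.25,0,-1,0,0,-0.2,0,-1,0,0,-0.15,0,-1,0,0,-0.1,0,-1,0,0,-0.05,0,-1]}}

```text
time_s: 8.1
tcp_pos: [0.5664, -0.0029, 0.1003]
eef_rot: [180.0, -0.0, -78.0]
contact_force: [-0.1, -0.6, -0.8]
gripper_width: 0.0875
```

Call:
{"op": "carry_out", "data": {"commands": [0,0,0,0,1,0,0,0,0,1,0,0,0,0,1,0,0,0,0,1,0,0,0,0,1,0,0,0,0,1], "grip_force": 45}}

```text
time_s: 8.7
tcp_pos: [0.5667, -0.0028, 0.1011]
eef_rot: [-180.0, -0.0, -78.0]
contact_force: [-0.9, -0.5, 2.6]
gripper_width: 0.0616
```

The grip width is 61.6 mm, so I have the cap. Now the twist.

Call:
{"op": "carry_out", "data": {"commands": [0,0,0,1,1,0,0,0,1,1,0,0,0,1,1,0,0,0,1,1,0,0,0,1,1,0,0,0,1,1,0,0,0,0,1], "grip_force": 50}}

```text
time_s: 9.4
tcp_pos: [0.5668, -0.003, 0.1011]
eef_rot: [-180.0, -0.0, -53.9]
contact_force: [-0.9, -1.4, 2.4]
gripper_width: 0.0614
```

Run:
```python
from h import *
c=cap('scene');s=telemetry.get_state();print(s)
cv2.imwrite('pics/c5.png',cv2.cvtColor(cv2.resize(c['frame'][150:310,260:420],None,fx=3,fy=3,interpolation=2),cv2.COLOR_RGB2BGR))
```

```text
{'time_s': 9.45, 'joints': array([ 1.94918138e+01,  1.64387941e+01, -2.20552869e+01,  3.01618738e-02,
       -5.14697164e+01,  1.64119619e+01]), 'qd': array([ 0.01957276, -0.00371881,  0.13135231, -0.00186624, -0.07094741,
       -1.3555977 ]), 'joint_torque': array([  0.53021818, -46.46816969,  23.64470422,   5.08556709,
         0.13882579,   0.39182059]), 'tcp_pos': array([ 0.56688294, -0.00297656,  0.10108598]), 'eef_rot': array([-1.79971946e+02, -3.28726481e-02, -5.40774512e+01]), 'contact_force': array([-0.38131037,  0.02406868,  2.59526738]), 'moment': array([-0.34700347, -0.03453868,  0.09533596]), 'gripper_width': 0.061403978815927324}
```

View pics/c5.png

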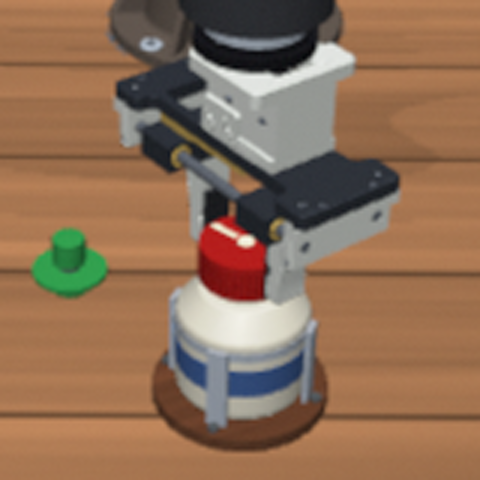

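The stripe has turned anticlockwise with the cap, so it has broken loose. I'll turn on to 76°.

Call:
{"op": "carry_out", "data": {"commands": [0,0,0,1,1,0,0,0,1,1,0,0,0,1,1,0,0,0,1,1,0,0,0,1,1,0,0,0,1,1,0,0,0,1,1,0,0,0,1,1]}}

```text
time_s: 10.25
tcp_pos: [0.5666, -0.0029, 0.1011]
eef_rot: [-180.0, -0.0, -22.0]
contact_force: [-1.9, -0.8, 3.6]
gripper_width: 0.0614
```

Call:
{"op": "carry_out", "data": {"commands": [0,0,0,1,1,0,0,0,1,1,0,0,0,1,1,0,0,0,1,1,0,0,0,1,1,0,0,0,0,1,0,0,0,0,1]}}

```text
time_s: 10.95
tcp_pos: [0.5666, -0.003, 0.101]
eef_rot: [180.0, -0.0, -2.2]
contact_force: [-1.3, -0.5, 5.6]
gripper_width: 0.0618
```

Call:
{"op": "carry_out", "data": {"commands": [0,0,0.08,0,1,0,0,0.08,0,1,0,0,0.08,0,1,0,0,0,0,1]}}

```text
time_s: 11.35
tcp_pos: [0.5664, -0.0029, 0.1106]
eef_rot: [-180.0, 0.0, -2.0]
contact_force: [-0.8, -0.5, -0.4]
gripper_width: 0.0613
```

It lifts with no resistance. I'll carry it to the tray.

Call:
{"op": "carry_out", "data": {"commands": [0,0,0.5,0,1,0,0,0.6,0,1,0,0,0.6,0,1,0,0,0.5,0,1,-0.2,0.55,0,0,1,-0.2,0.55,0,0,1,-0.2,0.55,0,0,1,-0.2,0.55,0,0,1]}}

```text
time_s: 12.15
tcp_pos: [0.5342, 0.0859, 0.1984]
eef_rot: [-180.0, -0.0, -2.1]
contact_force: [-0.4, -0.3, -0.6]
gripper_width: 0.0613
```

Call:
{"op": "carry_out", "data": {"commands": [-0.2,0.55,0,0,1,-0.2,0.55,0,0,1,-0.2,0.55,0,0,1,-0.2,0.55,0,0,1,-0.2,0.55,0,0,1,-0.2,0.55,0,0,1,-0.2,0.55,0,0,1,-0.2,0.55,0,0,1]}}

```text
time_s: 12.95
tcp_pos: [0.4701, 0.2621, 0.1983]
eef_rot: [-180.0, -0.0, -2.0]
contact_force: [-0.2, 0.2, -0.9]
gripper_width: 0.0612
```

Call:
{"op": "carry_out", "data": {"commands": [-0.2,0.55,0,0,1,0,0,-0.5,0,1,0,0,-0.7,0,1,0,0,-0.7,0,1,0,0,-0.7,0,1,0,0,-0.7,0,1,0,0,-0.5,0,1,0,0,0,0,1]}}

```text
time_s: 13.75
tcp_pos: [0.4611, 0.2816, 0.0436]
eef_rot: [179.8, 0.2, -2.1]
contact_force: [0.1, -0.1, -0.9]
gripper_width: 0.061
```

Run:
```python
from h import *
c=cap('scene');d=cap('top');s=telemetry.get_state();print(s['tcp_pos'],s['eef_rot'],s['contact_force'])
a=cv2.resize(c['frame'][150:310,400:560],None,fx=2.5,fy=2.5,interpolation=2)
b=cv2.resize(d['frame'][200:360,120:280],None,fx=2.5,fy=2.5,interpolation=2)
cv2.imwrite('pics/c6.png',cv2.cvtColor(np.hstack([a,b]),cv2.COLOR_RGB2BGR))
```

```text
[0.46273041 0.28322961 0.04659543] [ 1.79966534e+02  4.71071285e-03 -2.00453918e+00] [0.15339514 0.4671494  0.67299784]
```

View pics/c6.png

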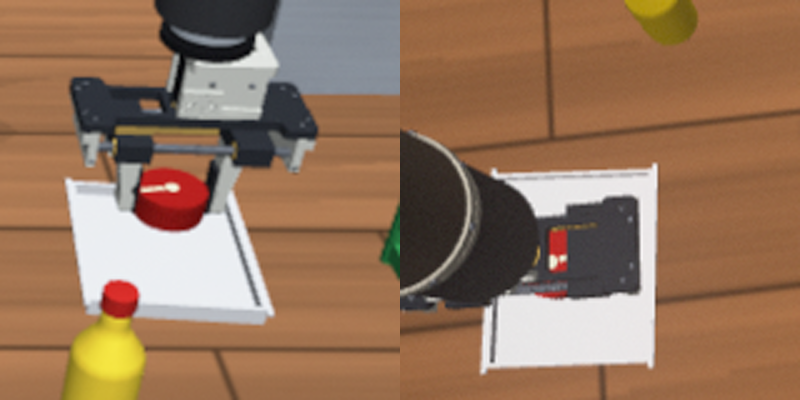

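The cap is upright and held over the tray. I'll lower it gently.

Call:
{"op": "carry_out", "data": {"commands": [0,0,-0.4,0,1,0,0,-0.3,0,1,0,0,-0.2,0,1,0,0,-0.1,0,1,0,0,-0.05,0,1,0,0,0,0,1]}}

```text
time_s: 14.45
tcp_pos: [0.4626, 0.2832, 0.0044]
eef_rot: [180.0, -0.0, -2.0]
contact_force: [0.3, 0.5, -1.2]
gripper_width: 0.0614
```

Call:
{"op": "carry_out", "data": {"commands": [0,0,-0.025,0,1,0,0,-0.025,0,1,0,0,0,0,1]}}

```text
time_s: 14.75
tcp_pos: [0.4626, 0.2832, 0.0025]
eef_rot: [-180.0, -0.0, -2.0]
contact_force: [0.6, 0.7, -1.1]
gripper_width: 0.0613
```

Call:
{"op": "carry_out", "data": {"commands": [0,0,-0.025,0,1,0,0,-0.025,0,1,0,0,0,0,1]}}

```text
time_s: 15.05
tcp_pos: [0.4625, 0.283, 0.0002]
eef_rot: [180.0, 0.0, -2.0]
contact_force: [0.9, -0.2, -0.9]
gripper_width: 0.0613
```

Call:
{"op": "carry_out", "data": {"commands": [0,0,-0.015,0,1,0,0,0,0,1]}}

```text
time_s: 15.25
tcp_pos: [0.4625, 0.2831, 0.0001]
eef_rot: [-180.0, -0.0, -2.0]
contact_force: [-1.4, -1.6, 2.8]
gripper_width: 0.0617
```

Contact came at the predicted height. I'll release, rise and look.

Call:
{"op": "carry_out", "data": {"commands": [0,0,0,0,-0.62,0,0,0,0,-0.62,0,0,0,0,-0.62,0,0,0,0,-0.62,0,0,0.2,0,-0.62,0,0,0.5,0,-0.62,0,0,0.8,0,-0.62,0,0,1,0,-0.62]}}

```text
time_s: 16.05
tcp_pos: [0.4618, 0.2823, 0.1002]
eef_rot: [179.9, 0.1, -2.0]
contact_force: [0.8, 0.6, -0.1]
gripper_width: 0.0711
```

Call:
{"op": "carry_out", "data": {"commands": [0,-0.3,1,0,-0.62,0,-0.6,1,0,-0.62,0,-0.9,0.5,0,-0.62,0,-0.9,0,0,-0.62,0,-0.9,0,0,-0.62,0,-0.9,0,0,-0.62,0,-0.9,0,0,-0.62,0,-0.9,0,0,-0.62]}}

```text
time_s: 16.85
tcp_pos: [0.4622, 0.0297, 0.2006]
eef_rot: [-180.0, -0.1, -2.0]
contact_force: [0.7, -0.1, 0.6]
gripper_width: 0.0709
```

Call:
{"op": "carry_out", "data": {"commands": [0,-0.9,0,0,-0.62,0,-0.9,0,0,-0.62,0,-0.9,0,0,-0.62,0,-0.9,0,0,-0.62,0,-0.9,0,0,-0.62,0,-0.9,0,0,-0.62,0,-0.9,0,0,-0.62,0,0,0,0,-0.62]}}

```text
time_s: 17.65
tcp_pos: [0.462, -0.224, 0.2]
eef_rot: [180.0, 0.0, -2.2]
contact_force: [-0.2, -0.1, -0.7]
gripper_width: 0.0708
```

Run:
```python
from h import *
c=cap('scene');d=cap('top');s=telemetry.get_state();print(s['tcp_pos'],s['eef_rot'],s['gripper_width'])
a=cv2.resize(c['frame'][170:300,300:510],None,fx=3.8,fy=3.8,interpolation=2)[:,:400*2]
b=cv2.resize(d['frame'][200:350,140:340],None,fx=2,fy=2,interpolation=2)
e=cv2.resize(d['frame'][210:290,265:345],None,fx=3.75,fy=3.75,interpolation=2)
e=np.hstack([b,e,np.zeros((300,a.shape[1]-700,3),np.uint8)]) if a.shape[1]>=700 else None
a=cv2.resize(a,None,fx=1,fy=.6) if 0 else a[:300]
cv2.imwrite('pics/c7.png',cv2.cvtColor(np.vstack([a,e]),cv2.COLOR_RGB2BGR))
import pickle;pickle.dump((c,d),open('p7.pkl','wb'))
```

```text
[ 0.46207727 -0.22161187  0.19993218] [-1.79993204e+02  9.74917821e-03 -2.14294588e+00] 0.0710591005140002
```

View pics/c7.png

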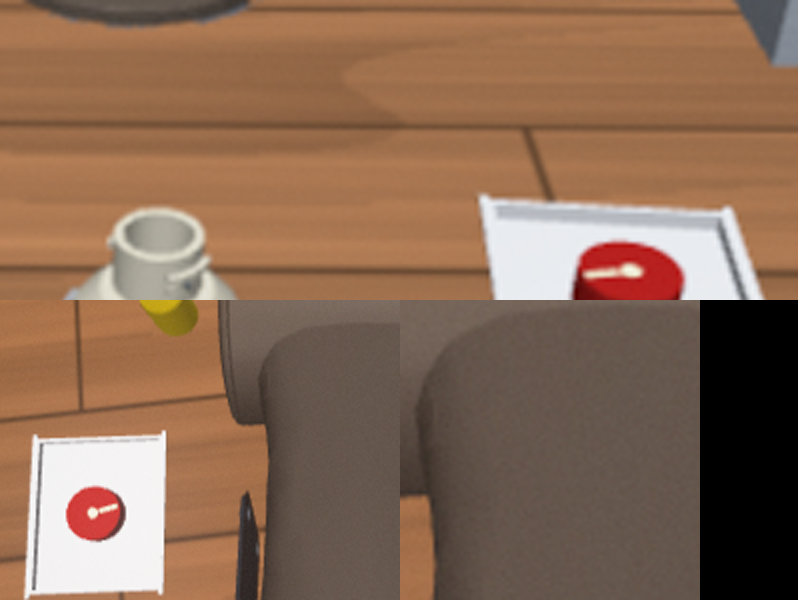

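The cap sits flat and upright in the tray at about (97,513) in the lower-left crop, and the mouth is open. Next, a check of camera against telemetry using the placed cap, and a refined lid position.

Run:
```python
from h import *
import pickle
c,d=pickle.load(open('p7.pkl','rb'));ct=pickle.load(open('top0.pkl','rb'));cs=pickle.load(open('scene0.pkl','rb'))
def ell(c,box,fn,z,label,k=6):
    x0,y0,x1,y1=box
    f=cv2.resize(c['frame'][y0:y1,x0:x1],None,fx=k,fy=k,interpolation=cv2.INTER_CUBIC).astype(int)
    m=fn(f[...,0],f[...,1],f[...,2]).astype(np.uint8)
    n,l,s,ce=cv2.connectedComponentsWithStats(m); i=1+np.argmax(s[1:,4]); m=(l==i).astype(np.uint8)
    e=cv2.fitEllipse(cv2.convexHull(cv2.findContours(m,0,2)[0][0]))
    u=(e[0][0]+.5)/k-.5+x0; v=(e[0][1]+.5)/k-.5+y0
    print(label,np.round(e[1],1)/k,(round(u,2),round(v,2)),ray(c,u,v,z).round(4))
ell(d,(165,285,210,330),lambda R,G,B:(R>170)&(G<110),.030,'cap placed top')
ell(c,(445,225,490,260),lambda R,G,B:(R>160)&(G<90),.030,'cap placed scene')
knob=lambda R,G,B:(R-B>60)&(R>175)
ell(ct,(405,265,428,290),knob,.059,'knob top')
ell(cs,(215,225,240,250),knob,.059,'knob scene')
ell(cs,(210,222,245,255),lambda R,G,B:(abs(R-B)<25)&(R>120),.031,'disc scene')
ell(c,(325,222,360,250),lambda R,G,B:(R>175)&(abs(R-B)<60),.128,'mouth scene')
```

```text
cap placed top [25.48333333 27.43333333] (186.17, 306.19) [0.4622 0.2815 0.03  ]
cap placed scene [15.26666667 27.78333333] (465.54, 241.34) [0.4649 0.2825 0.03  ]
knob top [ 9.78333333 10.65      ] (418.21, 274.54) [ 0.4692 -0.2552  0.059 ]
knob scene [ 7.45 11.35] (224.44, 230.88) [ 0.4721 -0.2538  0.059 ]
disc scene [16.61666667 26.15      ] (226.22, 241.64) [ 0.4739 -0.2526  0.031 ]
mouth scene [14.81666667 25.76666667] (340.65, 231.62) [ 0.5686 -0.0046  0.128 ]
```

Call:
{"op": "carry_out", "data": {"commands": [0.09,-0.4,-0.3,0,-0.4,0.09,-0.4,-0.6,0,-0.4,0,0,-0.8,0,-0.4,0,0,-0.8,0,-0.4,0,0,-0.7,0,-0.4,0,0,-0.4,0,-0.4,0,0,-0.2,0,-0.4,0,0,0,0,-0.4]}}

```text
time_s: 18.55
tcp_pos: [0.4695, -0.252, 0.0473]
eef_rot: [-180.0, 0.1, -1.9]
contact_force: [0.5, -0.0, 1.3]
gripper_width: 0.0613
```

Call:
{"op": "carry_out", "data": {"commands": [0,0,-0.2,0,-0.4,0,0,-0.15,0,-0.4,0,0,-0.1,0,-0.4,0,0,-0.025,0,-0.4,0,0,0,0,-0.4], "grip_force": 25}}

```text
time_s: 19.05
tcp_pos: [0.4697, -0.2529, 0.0287]
eef_rot: [180.0, 0.0, -2.0]
contact_force: [0.4, -0.1, 0.2]
gripper_width: 0.0611
```

Run:
```python
from h import *
c=cap('scene');d=cap('top');s=telemetry.get_state();print(s['tcp_pos'],s['eef_rot'],s['gripper_width'],s['contact_force'])
a=cv2.resize(c['frame'][190:310,165:285],None,fx=3.3,fy=3.3,interpolation=2)
b=cv2.resize(d['frame'][205:325,355:475],None,fx=3.3,fy=3.3,interpolation=2)
cv2.imwrite('pics/c8.png',cv2.cvtColor(np.hstack([a,b]),cv2.COLOR_RGB2BGR))
```

```text
[ 0.46988327 -0.25297513  0.02897263] [ 1.79994110e+02 -1.85771523e-02 -2.01378648e+00] 0.061233417416192065 [-1.40721128  1.00228982 -0.83119289]
```

View pics/c8.png

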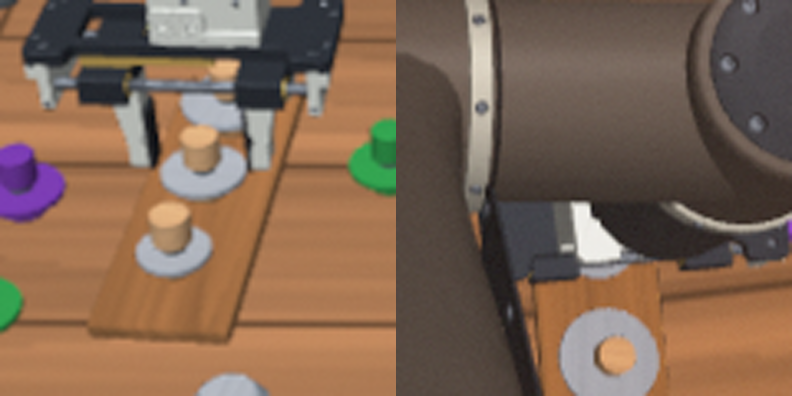

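The fingers straddle the middle lid's knob, at about (200,150) in the left crop. I'll grip and lift.

Call:
{"op": "carry_out", "data": {"commands": [0,0,0,0,1,0,0,0,0,1,0,0,0,0,1,0,0,0,0,1,0,0,0,0,1,0,0,0,0,1,0,0,0,0,1], "grip_force": 25}}

```text
time_s: 19.85
tcp_pos: [0.4698, -0.2529, 0.0288]
eef_rot: [180.0, -0.0, -2.0]
contact_force: [-0.7, -0.0, -0.1]
gripper_width: 0.0251
```

Call:
{"op": "carry_out", "data": {"commands": [0,0,0.15,0,1,0,0,0.4,0,1,0,0,0.8,0,1,0,0,0.9,0,1,0,0,0.8,0,1,0,0,0.6,0,1,0,0,0.4,0,1,0,0,0,0,1]}}

```text
time_s: 20.65
tcp_pos: [0.471, -0.2532, 0.1937]
eef_rot: [179.9, -0.3, -2.0]
contact_force: [-0.2, 0.1, -0.5]
gripper_width: 0.0249
```

Call:
{"op": "carry_out", "data": {"commands": [0.2,0.5,0,0,1,0.2,0.5,0,0,1,0.2,0.5,0,0,1,0.2,0.5,0,0,1,0.2,0.5,0,0,1,0.2,0.5,0,0,1,0.2,0.5,0,0,1,0.2,0.5,0,0,1]}}

```text
time_s: 21.45
tcp_pos: [0.5333, -0.092, 0.1898]
eef_rot: [-180.0, 0.1, -2.0]
contact_force: [-0.1, 0.6, 0.0]
gripper_width: 0.0251
```

Call:
{"op": "carry_out", "data": {"commands": [0.2,0.5,0,0,1,0.2,0.5,0,0,1,0.2,0.5,0,0,1,0.2,0.5,0,0,1,0.02,0.25,-0.3,0,1,0,0,-0.3,0,1,0,0,-0.3,0,1,0,0,0,0,1]}}

```text
time_s: 22.25
tcp_pos: [0.5645, -0.0038, 0.152]
eef_rot: [179.9, 0.3, -2.1]
contact_force: [-0.1, 0.0, -0.5]
gripper_width: 0.0251
```

Call:
{"op": "carry_out", "data": {"commands": [0,0,0,0,1]}}

```text
time_s: 22.35
tcp_pos: [0.5661, -0.0037, 0.1543]
eef_rot: [180.0, 0.1, -2.1]
contact_force: [0.6, 0.7, -0.9]
gripper_width: 0.0252
```

Run:
```python
from h import *
c=cap('scene');s=telemetry.get_state();print(s['tcp_pos'],s['eef_rot'])
cv2.imwrite('pics/c9.png',cv2.cvtColor(cv2.resize(c['frame'][185:275,300:390],None,fx=6.5,fy=6.5,interpolation=2),cv2.COLOR_RGB2BGR))
f=c['frame'].astype(int)
for v in range(210,232,2): print(v,[tuple(f[v,u]) for u in (330,341,352)])
```

```text
[ 0.56652925 -0.00351234  0.15483212] [ 1.79985232e+02  8.78098209e-04 -2.04975780e+00]
210 [(np.int64(175), np.int64(178), np.int64(174)), (np.int64(211), np.int64(165), np.int64(121)), (np.int64(148), np.int64(151), np.int64(147))]
212 [(np.int64(176), np.int64(179), np.int64(174)), (np.int64(171), np.int64(135), np.int64(100)), (np.int64(172), np.int64(175), np.int64(171))]
214 [(np.int64(175), np.int64(178), np.int64(174)), (np.int64(175), np.int64(140), np.int64(105)), (np.int64(176), np.int64(180), np.int64(175))]
216 [(np.int64(175), np.int64(179), np.int64(174)), (np.int64(173), np.int64(139), np.int64(102)), (np.int64(177), np.int64(180), np.int64(175))]
218 [(np.int64(145), np.int64(149), np.int64(150)), (np.int64(174), np.int64(139), np.int64(103)), (np.int64(156), np.int64(159), np.int64(156))]
220 [(np.int64(176), np.int64(179), np.int64(188)), (np.int64(86), np.int64(84), np.int64(81)), (np.int64(177), np.int64(181), np.int64(189))]
222 [(np.int64(177), np.int64(182), np.int64(190)), (np.int64(175), np.int64(180), np.int64(188)), (np.int64(173), np.int64(177), np.int64(185))]
224 [(np.int64(143), np.int64(147), np.int64(157)), (np.int64(176), np.int64(180), np.int64(189)), (np.int64(176), np.int64(180), np.int64(188))]
226 [(np.int64(154), np.int64(121), np.int64(101)), (np.int64(177), np.int64(181), np.int64(189)), (np.int64(123), np.int64(129), np.int64(137))]
228 [(np.int64(180), np.int64(140), np.int64(108)), (np.int64(139), np.int64(146), np.int64(158)), (np.int64(176), np.int64(149), np.int64(127))]
230 [(np.int64(215), np.int64(199), np.int64(178)), (np.int64(124), np.int64(95), np.int64(67)), (np.int64(223), np.int64(218), np.int64(199))]
```

View pics/c9.png

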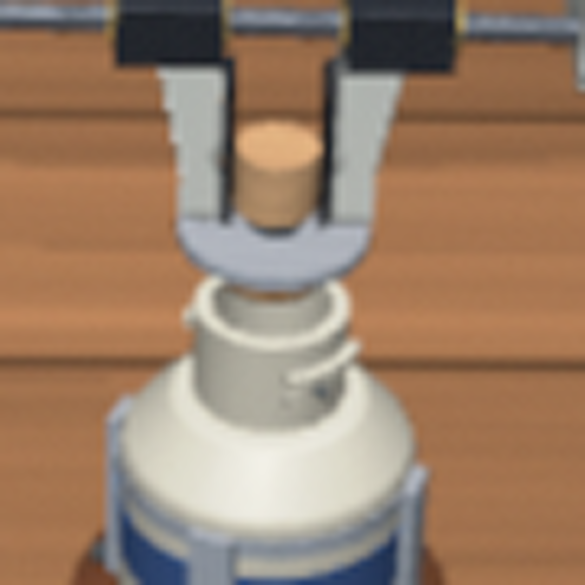

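Run:
```python
from h import *
c=cap('scene');s=telemetry.get_state();print(s['tcp_pos'])
x0,y0,x1,y1=332,198,354,214;k=6
f=cv2.resize(c['frame'][y0:y1,x0:x1],None,fx=k,fy=k,interpolation=cv2.INTER_CUBIC).astype(int)
m=((f[...,0]>190)&(f[...,0]-f[...,2]>60)).astype(np.uint8)
l,st=cv2.connectedComponentsWithStats(m)[1:3]
i=1+np.argmax(st[1:,4]);h=cv2.convexHull(cv2.findContours((l==i).astype(np.uint8),0,2)[0][0])
e=cv2.fitEllipse(h);u=(e[0][0]+.5)/k-.5+x0;v=(e[0][1]+.5)/k-.5+y0
print(np.array(e[1])/k,u,v,ray(c,u,v,s['tcp_pos'][2]-.0289+.059))
```

```text
[ 0.56673189 -0.00337999  0.15513692]
[ 7.37819163 12.51129659] 342.3714485168457 206.85491943359375 [ 0.56832313 -0.0032616   0.18523692]
```

The lid is aligned with the mouth to within about 1 mm. I'll insert it slowly.

Call:
{"op": "carry_out", "data": {"commands": [0,0,-0.1,0,1,0,0,-0.1,0,1,0,0,-0.1,0,1,0,0,-0.05,0,1,0,0,0,0,1]}}

```text
time_s: 22.95
tcp_pos: [0.5663, -0.0029, 0.1403]
eef_rot: [180.0, 0.0, -2.0]
contact_force: [-0.6, 0.2, -0.3]
gripper_width: 0.0253
```

The plug is inside the mouth with no force. On down.

Call:
{"op": "carry_out", "data": {"commands": [0,0,-0.08,0,1,0,0,-0.08,0,1,0,0,-0.04,0,1,0,0,0,0,1]}}

```text
time_s: 23.35
tcp_pos: [0.5663, -0.0029, 0.1324]
eef_rot: [180.0, 0.0, -2.0]
contact_force: [-0.6, 0.9, -0.8]
gripper_width: 0.0252
```

Call:
{"op": "carry_out", "data": {"commands": [0,0,-0.03,0,1,0,0,0,0,1]}}

```text
time_s: 23.55
tcp_pos: [0.5665, -0.0029, 0.1315]
eef_rot: [180.0, 0.0, -2.0]
contact_force: [0.3, -0.9, -0.3]
gripper_width: 0.0253
```

Call:
{"op": "carry_out", "data": {"commands": [0,0,-0.02,0,1,0,0,-0.02,0,1,0,0,0,0,1]}}

```text
time_s: 23.85
tcp_pos: [0.5668, -0.003, 0.1308]
eef_rot: [180.0, -0.0, -2.0]
contact_force: [-2.4, 0.0, 5.4]
gripper_width: 0.0254
```

It seats at exactly the predicted height, 0.131 m. I'll release and retreat.

Call:
{"op": "carry_out", "data": {"commands": [0,0,0,0,-0.3,0,0,0,0,-0.3,0,0,0,0,-0.3,0,0,0,0,-0.3,0,0,0,0,-0.3,0,0,0.3,0,-0.3,0,0,0.6,0,-0.3,0,0,0.8,0,-0.3]}}

```text
time_s: 24.65
tcp_pos: [0.5658, -0.0031, 0.1983]
eef_rot: [180.0, 0.1, -2.0]
contact_force: [1.4, 1.2, 0.1]
gripper_width: 0.0568
```

Call:
{"op": "carry_out", "data": {"commands": [0,0,0.8,0,-0.3,0,0,0.5,0,-0.3,-0.2,-0.6,0,0,-0.3,-0.2,-0.6,0,0,-0.3,-0.2,-0.6,0,0,-0.3,-0.2,-0.6,0,0,-0.3,-0.2,-0.6,0,0,-0.3,-0.2,-0.6,0,0,-0.3]}}

```text
time_s: 25.45
tcp_pos: [0.5182, -0.1479, 0.2511]
eef_rot: [180.0, -0.1, -2.0]
contact_force: [-0.6, 0.8, 0.7]
gripper_width: 0.0573
```

Call:
{"op": "carry_out", "data": {"commands": [-0.2,-0.6,0,0,-0.3,-0.2,-0.6,0,0,-0.3,-0.2,-0.6,0,0,-0.3,-0.2,-0.6,0,0,-0.3,0,0,0,0,-0.3,0,0,0,0,-0.3]}}

```text
time_s: 26.05
tcp_pos: [0.4864, -0.2433, 0.2507]
eef_rot: [180.0, -0.0, -2.1]
contact_force: [0.8, 0.1, 0.0]
gripper_width: 0.0571
```

Run:
```python
from h import *
c=cap('scene');d=cap('top')
a=cv2.resize(c['frame'][180:350,130:530],None,fx=2,fy=2,interpolation=2)
b=cv2.resize(d['frame'][140:360,140:480],None,fx=1.1,fy=1.1,interpolation=2)
e=cv2.resize(c['frame'][200:290,300:385],None,fx=2.68,fy=2.68,interpolation=2)
row=np.zeros((242,800,3),np.uint8);row[:b.shape[0],:b.shape[1]]=b;row[:min(242,e.shape[0]),400:400+e.shape[1]]=e[:242]
cv2.imwrite('pics/c10.png',cv2.cvtColor(np.vstack([a,row]),cv2.COLOR_RGB2BGR))
print(telemetry.get_state()['tcp_pos'])
```

```text
[ 0.48672121 -0.24254709  0.25043613]
```

View pics/c10.png

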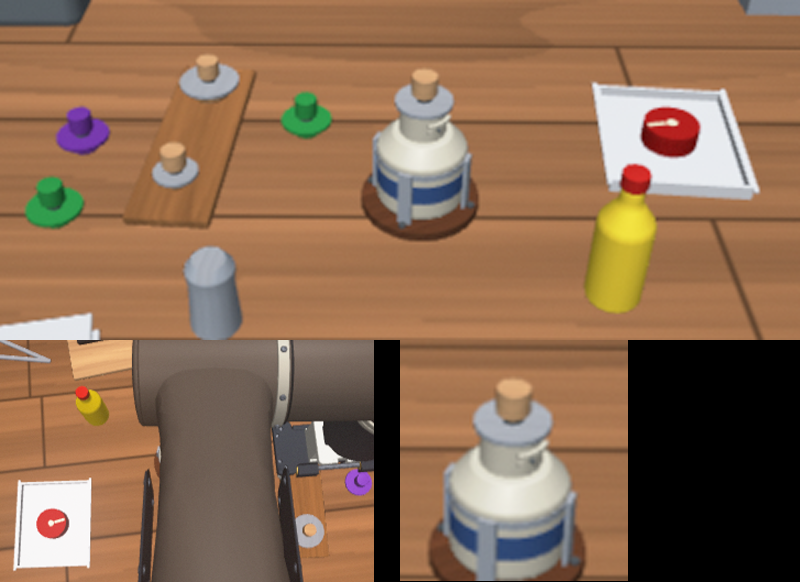

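The lid sits level and fully down on the jar at about (425,100), and the cap is flat in the tray. Everything else is where it was, so I'm handing in.

```bash
python3 -c "
from plant import r
print(r.close_job())"
```

```text
the job is handed in; nothing more can be done
None
```

The job is done and handed in at about 26 s. I broke the red cap loose and turned it 76° anticlockwise. It lifted off freely, and I set it flat and right way up in the white tray. Then I fitted lid_medium, the middle lid on the board with a measured disc of about 58 mm, and let go.

**Last checks:**
- **Lid:** it met the rim at the predicted height (TCP 0.131 m, about 5 N). The final picture shows it level, with the disc on the rim.
- **Cap:** it rests near the tray's centre. It was only released once it touched the floor.
- **Rest of the scene:** by eye, the other two lids, bottle, shaker and look-alikes are where they were. I did not measure them again.
- **Robot:** the gripper is clear and touching nothing.

**What failed or disagreed:**
- **First grasp missed:** the jaws closed above the cap, because the fingertips sit about 30 mm higher than the reported TCP and stated geometry imply. I found the offset with the pictures and a touch of the closed tips on the cap (about 24 N, under the 40 N limit). The same offset held at the tray, the board and the jar.
- **Small camera difference:** the scene camera read x about 2–3 mm larger than the top camera. It was the same at the jar and the lid, so it did not affect the fit.

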